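# Wake the particle reader and hold the sample carrier flush on its sloped plate

## Task

Wake the particle reader: twist the red spring-return start switch clockwise to its stop, then let go of it so that it springs back. Then pick the blue-gripped sample carrier out of the tray and hold its flat underside flush against the reader's sloped plate, centred and square on it, pressing gently so that the sprung plate gives a few millimetres; finish while still gripping and holding it there. Leave the white-gripped blank and everything else on the bench where they are.

Things in the scene. Friction and masses are not known exactly. Their poses are not given: they have to be found in the camera images.
- control_box: White control box fixed to the bench, 100 x 100 mm, 50 mm high, with a yellow disc and the red start switch on top; origin at the centre of its underside, z up. Its yaw varies.
- start_switch (a joint): Angle of the red start switch in rad: 0 at rest, grows clockwise seen from above, stop at 1.05. A spring pulls it back to 0 when let go (0.04 N m at rest, 0.17 N m at the stop).
- switch_grip (a point): Point on the switch's upright axis at grasping height, in its red bar, 80 mm above the bench. The bar is 44 mm long (along this point's x axis), 12 mm thick (along y), from 61.5 mm to 95.5 mm above the bench, on a 44 mm round foot 10 mm high. The frame turns with the switch.
- reader: Particle reader fixed to the bench: white housing 160 x 130 mm, 45 mm high, with two blue cheeks that carry the tilted aluminium reading plate above it; origin at the centre of its underside, z up. Its -x side, to which the plate slopes down, looks roughly to the robot. Place and yaw vary, the plate's slope is locked at a different angle each time, between about 11 and 31 degrees.
- plate_face (a point): Centre of the upper face of the reading plate (round dark window, orange corner marks), about 125 mm above the bench. The face is flat, 110 mm along x by 76 mm along y, nothing stands above it. z is the outward normal (leaning to the reader's -x side), x points up the slope, y is level. The slope itself is rigid; the whole plate sinks along -z on a spring.
- reading_plate (a joint): How far the reading plate is pushed in along its normal, m: 0 at rest, 0.008 bottomed. It begins to give at about 2.3 N and takes about 0.8 N more for each mm, some 9 N at the bottom.
- tray: Dark steel fixed tray, 130 mm along x by 230 mm along y, rim 10 mm high, floor 4 mm above the bench, holding two slide carriers side by side along its y; origin at the centre of its underside, z up.
- sample: The sample's slide carrier with BLUE grip, about 0.1 kg: flat aluminium plate 80 mm (x) x 50 mm (y) x 6 mm, with an upright blue grip fin in its middle, 44 mm long along x, 12 mm thick along y, its top 44 mm above the underside. Origin at the centre of the underside, z up out of the fin. It looks the same turned half round. Either place in the tray can hold it.
- blank: The blank reference carrier with WHITE grip, otherwise the same shape, in the tray's other place. Leave it alone.
- rinse_bottle: Bystander: bottle 48 mm across, 120 mm high; origin at the centre of its underside.
- petri_dish: Bystander: closed glass dish 90 mm across, 18 mm high; origin under its centre.
- sample_jar: Bystander: jar 52 mm across, 70 mm high; origin under its centre.
- marker: Bystander: black marker lying down, 12 mm thick, 120 mm long along x.
- cleaning_brush: Bystander: green-handled brush lying along x, 160 mm long.
- thermo_logger: Bystander: grey logger 70 x 50 x 24 mm; origin under its centre.
Things that resemble listed ones, but are neither listed nor needed, are in the scene too. Leave any green look-alike of the control_box alone.

How it is judged:
On the way, in this order (a step that is already met when the one before it is completed fails the run):
1. the start switch is twisted to its stop (value of joint start_switch above 0.97 rad), for 0.1 s.
2. the switch is let go and has sprung back (value of joint start_switch below 0.12 rad and contact force between the fingers and control_box below 0.2 N), for 0.1 s.
3. the sample carrier is lifted clear of the tray in the gripper (height (world z) of sample above 0.05 m and contact force between the fingers and sample above 1 N and contact force between sample and tray below 0.1 N), for 0.2 s.
At the end, for the whole second after the job is handed in: Carrier gripped, at rest, flush on the reading plate (within 2.9 degrees, gap under 3 mm), centred within 12 mm along each plate axis, square within 8 degrees, plate pushed in at least 1.5 mm with 2 to 18 N; start switch back at rest (under 0.12 rad) (angle between the z axis of sample and the z axis of plate_face, either way round below 0.05 rad and angle between the x axis of sample and the x axis of plate_face, either way round below 0.15 rad and x of sample in the frame of plate_face between -0.012 and 0.012 m and y of sample in the frame of plate_face between -0.012 and 0.012 m and z of sample in the frame of plate_face between -0.003 and 0.003 m and value of joint reading_plate above 0.0015 m and contact force between sample and reader between 2 and 18 N and contact force between the fingers and sample above 2 N and linear speed of sample below 0.01 m/s and value of joint start_switch below 0.12 rad and height (world z) of sample above 0.08 m and angle between sample's own z axis and vertical below 0.7 rad); the arm keeps its last pose, push and grip.
It fails at once if the blank or another bystander is moved more than 30 mm (distance of any of blank, rinse_bottle, petri_dish, sample_jar, marker, cleaning_brush, thermo_logger from where it was at the start of the episode above 0.03 m).
It fails at once if a bystander is knocked over (angle between any of blank, rinse_bottle, petri_dish, sample_jar, thermo_logger's own z axis and vertical above 0.6 rad).
It fails at once if the carrier is rammed against the reader with more than 25 N (contact force between sample and reader above 25 N).
It also fails if it takes over 51 s, if anything falls off the work surface, if the arm or the gripper's body presses on something with over 40 N, if the wrist force passes 120 N, or if a joint passes its speed limit or range.

## Robot

A 6-joint arm with a two-finger parallel gripper is mounted at the origin on the work surface. World frame = base frame: x ahead of the robot, y to its left, z up, the work surface at z = 0. Lengths are in m, angles in rad, forces in N, time in s.
With the tool pointing down it reaches from about 0.3 to 0.75 m from the base axis. Payload 8.5 kg.
Tool frame: the origin (TCP) lies midway between the tips of the shut fingers; the grasp point (between the pads) lies 19 mm behind it (manip.grasp_offset is the distance from the TCP to the grasp point, in m); z points along the fingers, y is the line along which they close (so a half turn about z gives the same grasp; the last joint's range is limited). The gripper opens to 85 mm and grips with 20 to 120 N. Pads are 22 mm wide; open, the fingers measure 114 mm over their backs; the gripper's body (76 mm by 85 mm) begins 54 mm behind the grasp point. The pads swing forward as they close: fully open they stand 13 mm farther back than shut.
Start: joints at [-0.215, 0.381, 1.297, -0, 1.464, -0.215], TCP at [0.55, 0, 0.209] pointing down, gripper open.
Joint ranges: [-3.11, 3.11], [-0.89, 2.33], [0.22, 2.48], [-1.42, 4.56], [0.17, 2.85], [-2.88, 2.88]. Speed limits (rad/s): [2.39, 2.39, 3.14, 3.14, 3.14, 3.14].

## Interface

Orientations are given as [roll, pitch, yaw] about the fixed x, y, z axes, in that order (R = Rz(yaw) Ry(pitch) Rx(roll)).
In Python, from workcell import manip gives the robot as it stands.
- The arm moves only by the tool carry_out, never from a script. Its argument "moves" is a list of rows, each a list of 7 numbers: the shift along the tool's x, y, z in m, then the turn, a rotation vector about the tool's x, y, z in rad, then the finger opening in m, from 0 to 0.0854. A call has 1 to 20 rows; each row shifts and turns the commanded pose from where the row before left it, along the tool's axes as they then stand; what a row does not reach is not made up. A row lasts 1/10 s, in which the tool goes at most 50 mm and 8.59 degrees, less where a joint would pass 70% of its speed; a pose out of reach is approached as far as the arm can. A call is refused whole if a number of a shift passes 0.05 or a number of a turn 0.15, either way. A call with a gripper value outside its range is refused whole. The fingers move at their own pace and stop on an object; "force" is the grip in N (left out, the last holds). Time passes only in rows, so rows that do not move let the fingers close. It gives the time, the measured TCP pose, the force, the opening and the grip force at its end, in the units of the state.
- manip.read_state(): the state, without advancing time (a new reading comes with each control period).
- manip.snapshot(name): name is "scene" or "side" or "wrist"; returns a dict with "frame" (400x640x3 uint8, red, green, blue), "camera_matrix" (3x3 intrinsics, pixels), "R" (3x3) and "t" (3): a world point X has camera coordinates R X + t; the wrist camera has in their place "T_tool_cam" (4x4, takes a point from camera to tool coordinates, whose origin is the TCP and whose axes are the flange's). Camera axes: x right, y down, z forward; pixel columns grow to the right and rows downward; lengths in m; the calibration is good to about 2 mm. A picture is of the moment at which its call begins: read the wrist's pose just before it. There is no depth.
- manip.sign_off(): hands the job in; it is judged then, once.
Trained networks look in a picture, given as the dict that the camera call returned (one of the last four; its "shot" number tells which), for a name from the list of things; names that differ only in an ending like _2 or _b are one class to them, and where a whole thing is asked for, a point or a joint stands for the part that bears it (a point fixed in the world has none). Each returns a list of dicts, best first, with "confidence" (0 to 1); they miss things now and then, are a little off and sometimes report something else, mostly with a low value. They report only what shows in the picture. A call takes as long as a camera call. They do not tell look-alikes from the thing itself.
- manip.trace(picture, target): "pixels" (400x640 bool, what is visible of it) and "bbox" ([left, top, width, height] in pixels, round what is visible of it).
- manip.place_of(picture, target): "at" ([column, row] in pixels: a listed point, or the origin of a listed thing).
The state is a dict: "time": time; "qpos": joint angles; "joint_vel": joint speeds; "joint_torque": joint torques, N m; "tcp_pos": TCP position; "eef_rot": TCP orientation; "ft_force": force on the tool from outside, world axes, zero at the start; "ft_torque": the same for the moment, N m; "grip_width": finger opening in m; "gripper_force": force on a finger pad.
Only numpy, scipy, OpenCV 4.12 (cv2) and the standard library are available. Lean on these libraries where they do the work, as an engineer would, in place of code of your own. Each camera call takes 0.05 s, during which the arm holds its last target. There are 200 camera calls.

## Working session

There is one attempt and no reset: what is moved stays moved. The work goes in short steps, Python scripts to look and compute and a tool call to move; the robot and the scene stay as the last step left them, time stands still between calls to the robot, and variables do not carry over. Pictures are saved under pics/ and viewed, at most 10 in all, crops included, and the job is handed in when it is done.

Besides the shell and the picture viewer there is one more tool, called after "Emit:" in YAML: its name, and indented under it one key for each argument. carry_out: Moves the arm, as the interface text tells. Its arguments: {"type":"object","properties":{"moves":{"type":"array"},"force":{"type":"number"}},"required":["moves"]}

```bash
ls; mkdir -p pics; cat > h.py <<'E'
import numpy as np, cv2
from workcell import manip
from scipy.spatial.transform import Rotation as Ro
def snap(n):
    s=manip.read_state(); p=manip.snapshot(n)
    K=np.array(p["camera_matrix"])
    if n=="wrist":
        T=np.eye(4);T[:3,:3]=Ro.from_euler('xyz',s["eef_rot"]).as_matrix();T[:3,3]=s["tcp_pos"]
        C=T@np.array(p["T_tool_cam"]); R=C[:3,:3].T; t=-R@C[:3,3]
    else: R=np.array(p["R"]);t=np.array(p["t"])
    return p,K,R,t
def ray(uv,K,R,t):
    d=R.T@np.linalg.solve(K,[uv[0],uv[1],1.]); return -R.T@t,d
def onz(uv,z,c):
    o,d=ray(uv,*c); return o+d*(z-o[2])/d[2]
def proj(X,K,R,t):
    x=(R@np.atleast_2d(X).T).T+t; x=x@K.T; return x[:,:2]/x[:,2:]
def tri(obs):
    A=np.zeros((3,3));b=np.zeros(3)
    for uv,c in obs:
        o,d=ray(uv,*c);d=d/np.linalg.norm(d);P=np.eye(3)-np.outer(d,d);A+=P;b+=P@o
    X=np.linalg.solve(A,b); return X,[np.round(proj(X,*c)[0]-uv,1) for uv,c in obs]
def save(n,im): cv2.imwrite("pics/"+n+".png",im[:,:,::-1])
E
cat > a.py <<'E'
from h import *
print(manip.read_state())
for n in ["scene","side","wrist"]:
    p,K,R,t=snap(n); save(n+"0",p["frame"]); print(n,"cam",np.round(-R.T@t,3))
    for k in ["control_box","switch_grip","reader","plate_face","tray","sample","blank"]:
        print(k,[(np.round(o["at"],1).tolist(),round(o["confidence"],2)) for o in manip.place_of(p,k)[:3]])
E
python3 a.py
```

```text
pics
{'time': 0.0, 'qpos': array([-2.15294240e-01,  3.81201882e-01,  1.29825091e+00, -1.41941365e-06,
        1.46359918e+00, -2.15343728e-01]), 'joint_vel': array([-1.34858034e-03, -5.82252538e-05, -2.30911105e-03, -3.42192825e-05,
        3.87313511e-04,  1.34587166e-03]), 'joint_torque': array([-1.00240642e-03, -4.48466885e+01, -2.31285810e+01, -2.87182611e-04,
        4.73836102e-03,  1.77242771e-05]), 'tcp_pos': array([5.49678655e-01, 7.07006316e-05, 2.08011966e-01]), 'eef_rot': array([-3.14016674e+00, -3.10453857e-04,  1.57084575e+00]), 'ft_force': array([ 0.11481466,  0.59811631, -0.46938226]), 'ft_torque': array([ 0.0051989 ,  0.02351412, -0.03694085]), 'gripper_force': 0.0, 'grip_width': 0.08526951631320531}
scene cam [ 1.113 -0.51   1.162]
control_box [([307.7, 223.0], 0.89), ([291.0, 163.0], 0.85), ([264.4, 197.0], 0.65)]
switch_grip [([290.1, 143.3], 0.58), ([264.3, 186.2], 0.53), ([305.9, 209.8], 0.49)]
reader [([231.2, 270.0], 0.65)]
plate_face [([223.6, 245.0], 0.76)]
tray [([356.3, 172.9], 0.97), ([361.0, 268.7], 0.42)]
sample [([345.9, 178.6], 0.67)]
blank [([401.3, 119.3], 0.63), ([369.1, 168.1], 0.52)]
side cam [-0.281  0.942  0.875]
control_box [([384.4, 234.2], 0.76), ([335.8, 214.8], 0.69), ([358.9, 262.4], 0.67)]
switch_grip [([362.9, 238.8], 0.64), ([385.1, 213.8], 0.48)]
reader [([392.3, 185.9], 0.84)]
plate_face [([404.4, 159.1], 0.46), ([306.2, 199.5], 0.43)]
tray [([282.6, 253.0], 0.9), ([335.1, 196.5], 0.38)]
sample [([295.5, 243.4], 0.85)]
blank [([266.7, 253.7], 0.66)]
wrist cam [0.55  0.076 0.375]
control_box [([181.7, 212.1], 0.92), ([338.1, 184.0], 0.82), ([116.7, 49.4], 0.74)]
switch_grip [([60.5, 36.5], 0.96), ([156.9, 238.0], 0.8), ([342.3, 205.1], 0.74)]
reader [([304.8, 383.2], 0.69)]
plate_face []
tray []
sample []
blank []
```

View pics/scene0.png

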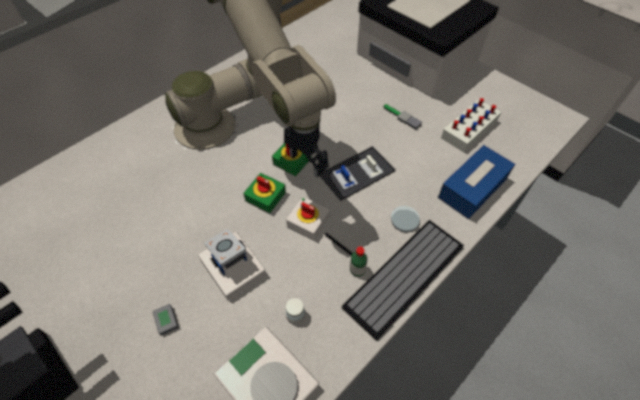

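View pics/side0.png

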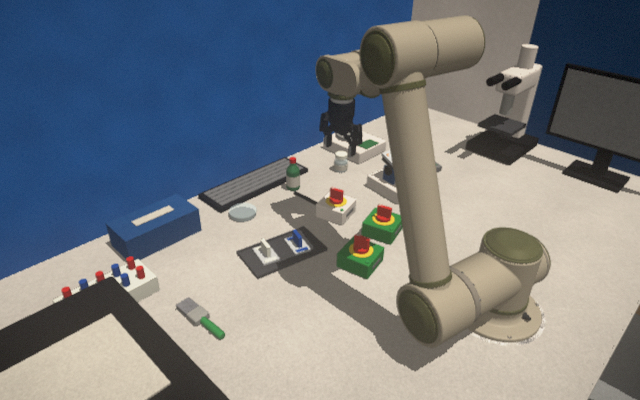

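View pics/wrist0.png

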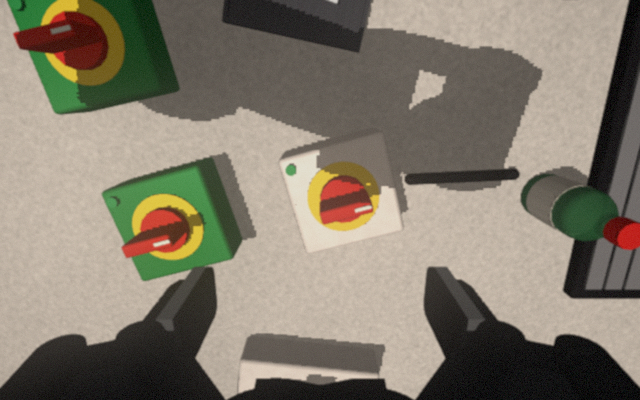

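Scene view: green look-alike boxes at (291,155) and (264,190), the white box with its yellow disc at (307,215). In the side view the white box is at (336,206), in the wrist view at (342,190). The description says white, so that one is the target; the greens are the look-alikes. The tray carries blue at scene (345,177) and white at (370,166), and the reader is at (230,262).

```bash
cat > b.py <<'E'
from h import *
W=snap("wrist"); S=snap("scene"); D=snap("side")
c=lambda s:s[1:]
print("box",tri([((338.1,184),c(W)),((307.7,223),c(S)),((335.8,214.8),c(D))]))
print("sw",tri([((342.3,205.1),c(W)),((305.9,209.8),c(S))]), onz((342.3,205.1),.08,c(W)))
print("reader",tri([((231.2,270),c(S)),((392.3,185.9),c(D))]),"plate",tri([((223.6,245),c(S)),((404.4,159.1),c(D))]))
print("tray",tri([((356.3,172.9),c(S)),((282.6,253),c(D))]),"sample",onz((345.9,178.6),.004,c(S)),onz((295.5,243.4),.004,c(D)))
print("blank",onz((369.1,168.1),.004,c(S)),onz((266.7,253.7),.004,c(D)))
for n in ["control_box","reader","rinse_bottle","petri_dish","sample_jar","marker","thermo_logger"]:
    print(n,[(np.round(onz(o["at"],0,c(S)),3),round(o["confidence"],2)) for o in manip.place_of(S[0],n)[:3]])
f=W[0]["frame"]; crop=f[110:270,260:440]; save("crop",cv2.resize(crop,None,fx=4,fy=4,interpolation=cv2.INTER_NEAREST)[:600,:])
E
python3 b.py
```

```text
box (array([ 0.57022739, -0.01952231, -0.00541969]), [array([ 0.5, -1.2]), array([-0.6,  0.1]), array([-0.2, -0.2])])
sw (array([ 0.56946883, -0.02111363,  0.07057314]), [array([-0.3,  0.2]), array([0.1, 0. ])]) [ 0.56913176 -0.01788105  0.08      ]
reader (array([ 0.53870674, -0.29053376,  0.00640535]), [array([1.2, 0.2]), array([ 1. , -0.2])]) plate (array([ 0.51350309, -0.2877497 ,  0.12327959]), [array([-3. , -0.6]), array([-2.3,  0.5])])
tray (array([ 0.54347966,  0.23886804, -0.00407352]), [array([-0.3,  0. ]), array([-0.4, -0. ])]) sample [0.53994148 0.19151616 0.004     ] [0.54179132 0.18740927 0.004     ]
blank [0.56489488 0.2811382  0.004     ] [0.56476197 0.27944153 0.004     ]
control_box [(array([0.355, 0.108, 0.   ]), 0.91), (array([ 0.57 , -0.016,  0.   ]), 0.76), (array([ 0.397, -0.039,  0.   ]), 0.58)]
reader [(array([ 0.528, -0.291,  0.   ]), 0.56)]
rinse_bottle [(array([ 0.79 , -0.023,  0.   ]), 0.77), (array([0.548, 0.191, 0.   ]), 0.47)]
petri_dish [(array([0.781, 0.203, 0.   ]), 0.89), (array([ 0.521, -0.292,  0.   ]), 0.37)]
sample_jar [(array([ 0.761, -0.251,  0.   ]), 0.83), (array([0.541, 0.243, 0.   ]), 0.67)]
marker [(array([ 0.7  , -0.013,  0.   ]), 0.63), (array([ 0.533, -0.294,  0.   ]), 0.3)]
thermo_logger [(array([ 0.529, -0.512,  0.   ]), 0.8)]
```

View pics/crop.png

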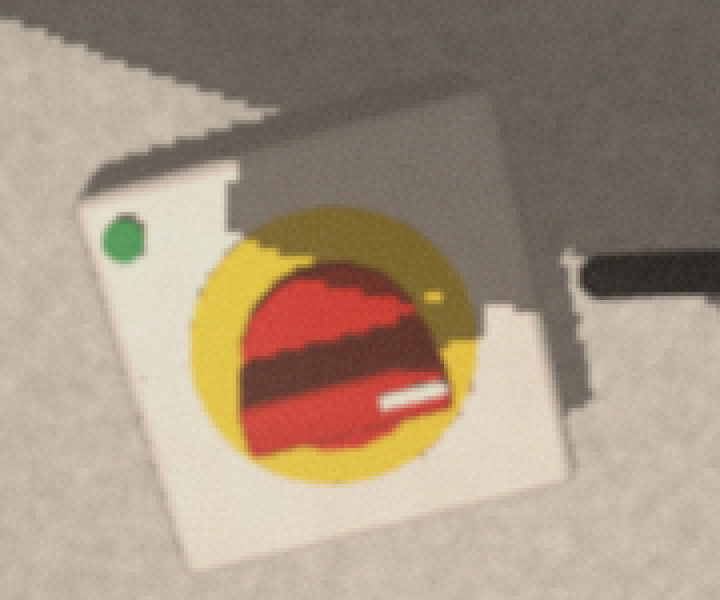

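The crop shows the white box with its yellow disc and red bar: box-top corners at crop px (80,203), (490,90), (568,478), (190,570), and the bar's top face between about (245,430) and (448,385). This is the right box, and the bar lies along its edges.

```bash
cat > c.py <<'E'
from h import *
W=snap("wrist");c=W[1:]
P=np.array([onz((260+x/4,110+y/4),.05,c)[:2] for x,y in [(80,203),(490,90),(568,478),(190,570)]])
print(P,P.mean(0),[np.linalg.norm(P[i]-P[i-1]) for i in range(4)])
a=P[1]-P[0]+P[2]-P[3]; print("yaw",np.degrees(np.arctan2(a[1],a[0])))
a=P[0]-P[3]+P[1]-P[2]; print("yaw",np.degrees(np.arctan2(-a[0],a[1])))
p,q=[onz((260+x/4,110+y/4),.0955,c)[:2] for x,y in[(250,455),(450,408)]]
print(p,q,np.linalg.norm(q-p),np.degrees(np.arctan2(*(q-p)[::-1])))
E
python3 c.py
```

```text
[[ 0.51318652  0.01519238]
 [ 0.60580011  0.04073972]
 [ 0.6296058  -0.05239397]
 [ 0.53743254 -0.07687323]] [ 0.57150624 -0.01833378] [np.float64(0.09520475587097388), np.float64(0.09607258996174656), np.float64(0.0961280151561359), np.float64(0.09536846527665975)]
yaw 15.148335956379373
yaw 14.54520156781568
[ 0.55190696 -0.02925337] [ 0.59306347 -0.0189346 ] 0.04243036549818518 14.075076500663801
```

Emit:
carry_out:
  moves:
    - [-0.0185,0.0215,0,0,0,0,0.085]
    - [0,0,0.008,0,0,0.146,0.085]
    - [0,0,0.008,0,0,0.146,0.085]
    - [0,0,0.008,0,0,0.146,0.085]
    - [0,0,0.008,0,0,0.146,0.085]
    - [0,0,0.008,0,0,0.146,0.085]
    - [0,0,0.008,0,0,0.146,0.085]
    - [0,0,0.008,0,0,0.146,0.085]
    - [0,0,0.008,0,0,0.146,0.085]
    - [0,0,0,0,0,0.146,0.085]
    - [0,0,0,0,0,0,0.085]
  force: 40

```text
time: 2.85
tcp_pos: [0.5714, -0.0185, 0.1445]
eef_rot: [-3.141, 0.0, 0.255]
ft_force: [0.3, -1.2, -0.0]
grip_width: 0.085
gripper_force: 0.0
```

```bash
cat > d.py <<'E'
from h import *
s=manip.read_state();print({k:np.round(s[k],3) for k in ["time","qpos","tcp_pos","eef_rot","ft_force","grip_width"]})
W=snap("wrist");save("w1",W[0]["frame"]);c=W[1:]
for n,z in [("switch_grip",.08),("control_box",0)]:
    print(n,[(np.round(o["at"]),np.round(onz(o["at"],z,c),4),round(o["confidence"],2)) for o in manip.place_of(W[0],n)])
E
python3 d.py
```

```text
{'time': np.float64(2.85), 'qpos': array([-0.239,  0.471,  1.342,  0.   ,  1.329,  1.076]), 'tcp_pos': array([ 0.571, -0.019,  0.144]), 'eef_rot': array([-3.141,  0.   ,  0.255]), 'ft_force': array([ 0.33 , -1.187, -0.026]), 'grip_width': np.float64(0.085)}
switch_grip [(array([320., 208.]), array([ 0.5716, -0.0183,  0.08  ]), 0.68)]
control_box [(array([318., 182.]), array([ 0.5698, -0.0173,  0.    ]), 0.85), (array([309., 343.]), array([ 0.4012, -0.0513,  0.    ]), 0.75), (array([321., 207.]), array([ 0.5478, -0.0255,  0.    ]), 0.59)]
```

View pics/w1.png

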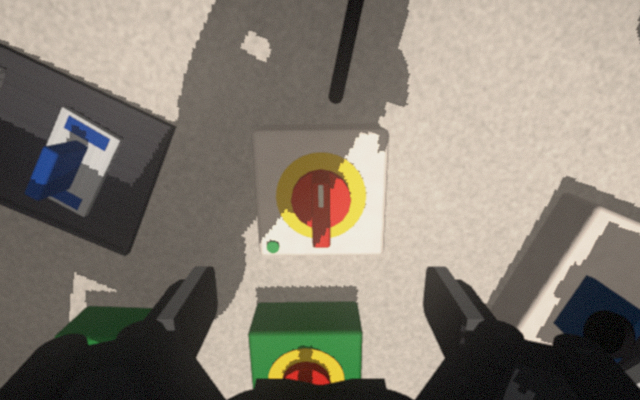

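The white box's bar is vertical at (320,220), midway between the fingers. Going down to grip it and twist.

Emit:
carry_out:
  moves:
    - [0,0,0.02,0,0,0,0.085]
    - [0,0,0.02,0,0,0,0.085]
    - [0,0,0.02,0,0,0,0.085]
    - [0,0,0.02,0,0,0,0.085]
    - [0,0,0,0,0,0,0.0]
    - [0,0,0,0,0,0,0.0]
    - [0,0,0,0,0,0,0.0]
    - [0,0,0,0,0,0,0.0]
    - [0,0,0,0,0,0,0.0]
    - [0,0,0,0,0,0,0.0]
    - [0,0,0,0,0,0,0.0]
    - [0,0,0,0,0,0,0.0]
  force: 50

```text
time: 4.2
tcp_pos: [0.5719, -0.0188, 0.0655]
eef_rot: [3.14, -0.001, 0.257]
ft_force: [-0.3, -0.6, 6.7]
grip_width: 0.0103
gripper_force: 51.0
```

Emit:
carry_out:
  moves:
    - [0,0,0,0,0,0.1,0]
    - [0,0,0,0,0,0.1,0]
    - [0,0,0,0,0,0.1,0]
    - [0,0,0,0,0,0.1,0]
    - [0,0,0,0,0,0.1,0]
    - [0,0,0,0,0,0.1,0]
    - [0,0,0,0,0,0.1,0]
    - [0,0,0,0,0,0.1,0]
    - [0,0,0,0,0,0.1,0]
    - [0,0,0,0,0,0.1,0]
    - [0,0,0,0,0,0.07,0]
    - [0,0,0,0,0,0,0]
    - [0,0,0,0,0,0,0]
    - [0,0,0,0,0,0,0]

```text
time: 5.6
tcp_pos: [0.5719, -0.0191, 0.0655]
eef_rot: [-3.142, -0.002, -0.812]
ft_force: [-0.7, -2.3, 5.7]
grip_width: 0.0102
gripper_force: 51.1
```

```bash
cat > e.py <<'E'
from h import *
s=manip.read_state();print({k:np.round(s[k],3) for k in ["time","qpos","tcp_pos","eef_rot","ft_force","ft_torque","grip_width","gripper_force"]})
E
python3 e.py
```

```text
{'time': np.float64(5.6), 'qpos': array([-2.400e-01,  5.570e-01,  1.445e+00, -1.000e-03,  1.138e+00,
        2.144e+00]), 'tcp_pos': array([ 0.572, -0.019,  0.066]), 'eef_rot': array([-3.142e+00, -2.000e-03, -8.120e-01]), 'ft_force': array([-0.689, -2.332,  5.658]), 'ft_torque': array([-0.466,  0.247,  0.356]), 'grip_width': np.float64(0.01), 'gripper_force': np.float64(51.136)}
```

Emit:
carry_out:
  moves:
    - [0,0,0,0,0,0,0.085]
    - [0,0,0,0,0,0,0.085]
    - [0,0,0,0,0,0,0.085]
    - [0,0,0,0,0,0,0.085]
    - [0,0,0,0,0,0,0.085]
    - [0,0,0,0,0,0,0.085]
    - [0,0,-0.03,0,0,0,0.085]
    - [0,0,-0.04,0,0,0,0.085]
    - [0,0,-0.04,0,0,0,0.085]
    - [0,0,-0.04,0,0,0,0.085]
    - [0,0,0,0,0,0,0.085]
    - [0,0,0,0,0,0,0.085]

```text
time: 6.8
tcp_pos: [0.5715, -0.0184, 0.215]
eef_rot: [-3.141, -0.001, -0.813]
ft_force: [-0.2, 0.1, -0.3]
grip_width: 0.085
gripper_force: 0.0
```

```bash
cat > f.py <<'E'
from h import *
exec(open("e.py").read())
W=snap("wrist");S=snap("scene");D=snap("side")
f=[W[0]["frame"],S[0]["frame"][120:300,190:430],D[0]["frame"][120:300,190:430]]
im=np.zeros((600,800,3),np.uint8); im[:250,:400]=cv2.resize(f[0],(400,250))
im[:300,400:]=cv2.resize(f[1],(400,300)); im[300:,400:]=cv2.resize(f[2],(400,300)); im[300:,:400]=cv2.resize(S[0]["frame"][225:305,190:290],(400,300),interpolation=cv2.INTER_CUBIC)
save("m1",im)
for nm,P in (("W",W),("S",S),("D",D)):
  for n,z in [("switch_grip",.08),("sample",0.004),("blank",.004),("tray",0),("plate_face",.125),("reader",0)]:
    print(nm,n,[(np.round(o["at"]),np.round(onz(o["at"],z,P[1:]),3)[:2],round(o["confidence"],2)) for o in manip.place_of(P[0],n)[:2]])
E
python3 f.py
```

```text
{'time': np.float64(6.8), 'qpos': array([-0.239,  0.414,  1.224,  0.   ,  1.502,  2.145]), 'tcp_pos': array([ 0.571, -0.018,  0.215]), 'eef_rot': array([-3.141e+00, -1.000e-03, -8.130e-01]), 'ft_force': array([-0.205,  0.112, -0.348]), 'ft_torque': array([ 0.023, -0.039, -0.024]), 'grip_width': np.float64(0.085), 'gripper_force': np.float64(0.0)}
W switch_grip [(array([475., 280.]), array([ 0.4 , -0.05]), 0.65), (array([321., 181.]), array([ 0.572, -0.02 ]), 0.62)]
W sample [(array([221.,  88.]), array([ 0.698, -0.007]), 0.51)]
W blank []
W tray [(array([194., 323.]), array([0.548, 0.234]), 0.78), (array([224.,  88.]), array([ 0.697, -0.009]), 0.39)]
W plate_face []
W reader []
S switch_grip [(array([265., 188.]), array([ 0.427, -0.059]), 0.77), (array([309., 207.]), array([ 0.574, -0.013]), 0.69)]
S sample [(array([347., 180.]), array([0.545, 0.19 ]), 0.79)]
S blank [(array([368., 166.]), array([0.556, 0.283]), 0.84)]
S tray [(array([358., 176.]), array([0.561, 0.23 ]), 0.74)]
S plate_face [(array([225., 244.]), array([ 0.523, -0.279]), 0.79)]
S reader [(array([231., 271.]), array([ 0.535, -0.294]), 0.96)]
D switch_grip [(array([338., 197.]), array([ 0.549, -0.002]), 0.71), (array([385., 212.]), array([ 0.392, -0.042]), 0.69)]
D sample [(array([296., 243.]), array([0.541, 0.186]), 0.88)]
D blank [(array([263., 255.]), array([0.567, 0.292]), 0.7)]
D tray [(array([282., 251.]), array([0.549, 0.236]), 0.71), (array([205., 321.]), array([0.476, 0.55 ]), 0.22)]
D plate_face []
D reader [(array([394., 188.]), array([ 0.531, -0.286]), 0.6)]
```

View pics/m1.png

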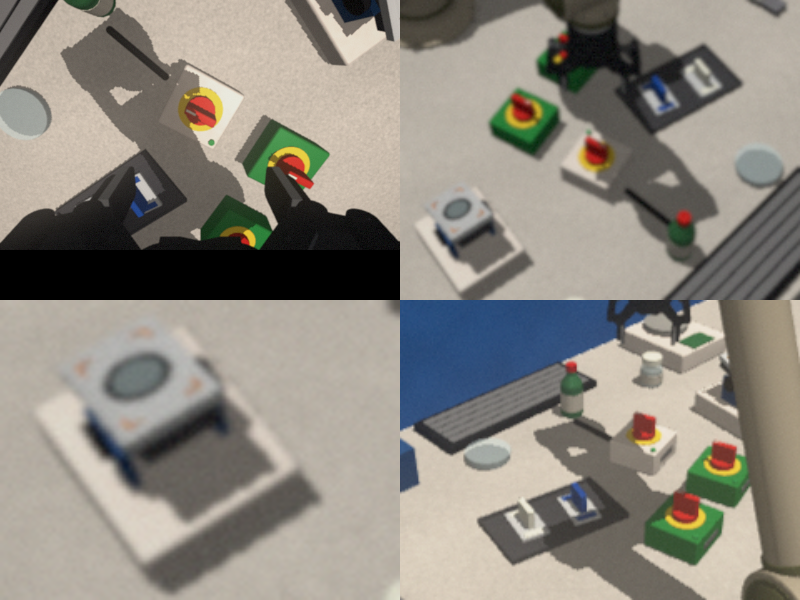

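The switch is back in line with its box at wrist-tile (200,110). The plate with its dark window shows at scene (225,244), and the blue carrier at side tile (578,505). Moving the wrist camera over the tray.

Emit:
carry_out:
  moves:
    - [-0.0434,-0.019,0,0,0,0,0.085]
    - [-0.0434,-0.019,0,0,0,0,0.085]
    - [-0.0434,-0.019,0,0,0,0,0.085]
    - [-0.0434,-0.019,0,0,0,0,0.085]
    - [-0.0434,-0.019,0,0,0,0,0.085]
    - [0,0,0,0,0,-0.138,0.085]
    - [0,0,0,0,0,-0.138,0.085]
    - [0,0,0,0,0,-0.138,0.085]
    - [0,0,0,0,0,-0.138,0.085]
    - [0,0,0,0,0,0,0.085]
    - [0,0,0,0,0,0,0.085]

```text
time: 8.95
tcp_pos: [0.4914, 0.2044, 0.2146]
eef_rot: [3.142, -0.0, -0.265]
ft_force: [-0.4, 0.7, -0.1]
grip_width: 0.0853
gripper_force: 0.0
```

```bash
cat > g.py <<'E'
from h import *
exec(open("e.py").read())
W=snap("wrist");c=W[1:];f=W[0]["frame"];save("w2",f)
for n,z in [("sample",0.004),("blank",.004),("tray",0)]:
    print(n,[(np.round(o["at"]),np.round(onz(o["at"],z,c),4)[:2],round(o["confidence"],2)) for o in manip.place_of(W[0],n)[:2]])
m=manip.trace(W[0],"sample")[0];print(m["bbox"],m["confidence"])
for n in ["tray","sample"]:
    q=manip.trace(W[0],n)[0]["pixels"].astype(np.uint8)
    k=max(cv2.findContours(q,0,2)[0],key=cv2.contourArea); r=cv2.minAreaRect(k);b=cv2.boxPoints(r)
    P=np.array([onz(x,.01,c)[:2] for x in b]);print(n,np.round(P,3),[np.round((np.linalg.norm(P[i]-P[i-1]),np.degrees(np.arctan2(*(P[i]-P[i-1])[::-1]))),3) for i in range(4)])
E
python3 g.py
```

```text
{'time': np.float64(8.95), 'qpos': array([ 0.172,  0.345,  1.335, -0.   ,  1.461,  2.007]), 'tcp_pos': array([0.491, 0.204, 0.215]), 'eef_rot': array([ 3.142, -0.   , -0.265]), 'ft_force': array([-0.381,  0.695, -0.074]), 'ft_torque': array([0.006, 0.014, 0.016]), 'grip_width': np.float64(0.085), 'gripper_force': np.float64(0.0)}
sample [(array([325., 120.]), array([0.5353, 0.1869]), 0.68)]
blank [(array([228., 116.]), array([0.5653, 0.2818]), 0.76), (array([522.,  25.]), array([ 0.5726, -0.0168]), 0.55)]
tray [(array([277., 125.]), array([0.544, 0.237]), 0.65)]
[296.1, 75.2, 55.4, 87.5] 0.68
tray [[0.634 0.337]
 [0.587 0.112]
 [0.457 0.131]
 [0.508 0.382]] [array([  0.134, -19.469]), array([   0.23 , -101.856]), array([1.3100e-01, 1.7188e+02]), array([ 0.256, 78.533])]
sample [[0.504 0.225]
 [0.581 0.2  ]
 [0.567 0.153]
 [0.488 0.175]] [array([5.3000e-02, 7.2955e+01]), array([  0.082, -18.074]), array([ 4.90000e-02, -1.06929e+02]), array([8.20000e-02, 1.64317e+02])]
```

View pics/w2.png

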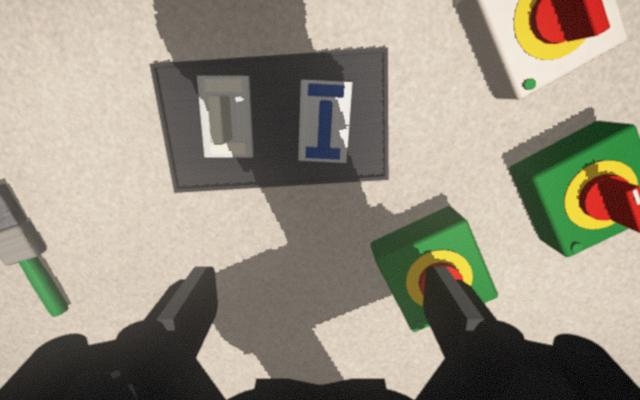

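The blue-gripped carrier stands at (325,120), with its outline (300,80)-(350,160). The white-gripped blank is at (226,117) and gets left alone. The target is at (0.535, 0.188), yaw -0.305.

Emit:
carry_out:
  moves:
    - [0.0464,0.0044,0,0,0,0,0.085]
    - [0,0,0.04,0,0,0.04,0.085]
    - [0,0,0.04,0,0,0,0.085]
    - [0,0,0,0,0,0,0.085]
    - [0,0,0,0,0,0,0.085]

```text
time: 9.8
tcp_pos: [0.5354, 0.1883, 0.1355]
eef_rot: [-3.142, -0.0, -0.301]
ft_force: [0.1, -0.4, 0.7]
grip_width: 0.085
gripper_force: 0.0
```

```bash
python3 g.py
```

```text
{'time': np.float64(9.8), 'qpos': array([0.13 , 0.473, 1.368, 0.   , 1.301, 2.002]), 'tcp_pos': array([0.535, 0.188, 0.136]), 'eef_rot': array([-3.142, -0.   , -0.301]), 'ft_force': array([ 0.053, -0.377,  0.745]), 'ft_torque': array([ 0.065,  0.035, -0.065]), 'grip_width': np.float64(0.085), 'gripper_force': np.float64(0.0)}
sample [(array([321., 182.]), array([0.5368, 0.1871]), 0.61)]
blank [(array([204., 182.]), array([0.5665, 0.282 ]), 0.96)]
tray [(array([262., 188.]), array([0.5454, 0.238 ]), 0.79)]
[292.5, 136.8, 59.2, 95.3] 0.95
tray [[0.635 0.337]
 [0.587 0.112]
 [0.458 0.131]
 [0.509 0.388]] [array([  0.136, -21.998]), array([   0.23 , -102.097]), array([1.31000e-01, 1.71761e+02]), array([ 0.262, 78.631])]
sample [[0.581 0.2  ]
 [0.566 0.153]
 [0.487 0.175]
 [0.503 0.227]] [array([  0.082, -18.735]), array([ 5.00000e-02, -1.07259e+02]), array([8.20000e-02, 1.64219e+02]), array([5.4000e-02, 7.2748e+01])]
```

View pics/w2.png

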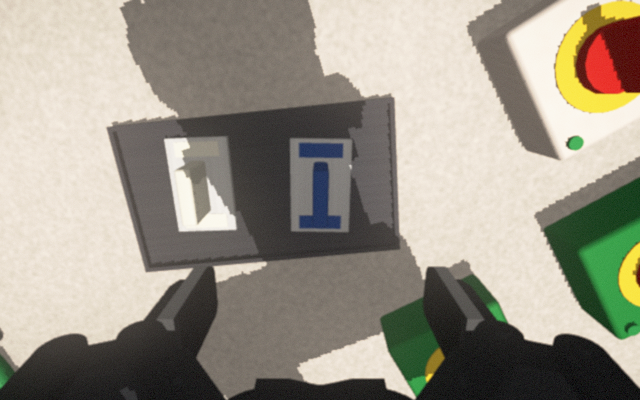

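The blue carrier is square to the tool at (321,185), its fin midway between the fingers. Descending and gripping.

Emit:
carry_out:
  moves:
    - [0.001,0,0.025,0,0,0,0.085]
    - [0,0,0.025,0,0,0,0.085]
    - [0,0,0.025,0,0,0,0.085]
    - [0,0,0.025,0,0,0,0.085]
    - [0,0,0.0195,0,0,0,0.085]
    - [0,0,0,0,0,0,0.0]
    - [0,0,0,0,0,0,0.0]
    - [0,0,0,0,0,0,0.0]
    - [0,0,0,0,0,0,0.0]
    - [0,0,0,0,0,0,0.0]
    - [0,0,0,0,0,0,0.0]
    - [0,0,0,0,0,0,0.0]
    - [0,0,0,0,0,0,0.0]
  force: 60

```text
time: 11.45
tcp_pos: [0.5365, 0.188, 0.0162]
eef_rot: [-3.141, -0.002, -0.301]
ft_force: [-1.5, -0.9, 6.2]
grip_width: 0.0098
gripper_force: 60.1
```

Emit:
carry_out:
  moves:
    - [0,0,-0.03,0,0,0,0]
    - [0,0,-0.04,0,0,0,0]
    - [0,0,-0.04,0,0,0,0]
    - [0,0,-0.045,0,0,0,0]
    - [0,0,-0.045,0,0,0,0]
    - [0,0,-0.04,0,0,0,0]

```text
time: 12.05
tcp_pos: [0.5357, 0.1879, 0.2577]
eef_rot: [-3.141, -0.001, -0.301]
ft_force: [0.5, -0.3, -1.7]
grip_width: 0.01
gripper_force: 59.3
```

Emit:
carry_out:
  moves:
    - [0.0016,0.0378,0,0,0,0,0]
    - [0.0016,0.0378,0,0,0,0,0]
    - [0.0016,0.0378,0,0,0,0,0]
    - [0.0016,0.0378,0,0,0,0,0]
    - [0.0016,0.0378,0,0,0,0,0]
    - [0.0016,0.0378,0,0,0,0,0]
    - [0.0016,0.0378,0,0,0,0,0]
    - [0.0016,0.0378,0,0,0,0,0]
    - [0.0016,0.0378,0,0,0,0,0]
    - [0.0016,0.0378,0,0,0,0,0]
    - [0.0016,0.0378,0,0,0,0,0]
    - [0.0016,0.0378,0,0,0,0,0]
    - [0,0,0,0,0,0,0]
    - [0,0,0,0,0,0,0]

```text
time: 13.45
tcp_pos: [0.4194, -0.2511, 0.255]
eef_rot: [-3.141, 0.0, -0.303]
ft_force: [-0.1, 0.4, -1.3]
grip_width: 0.0099
gripper_force: 59.3
```

```bash
cat > k.py <<'E'
from h import *
exec(open("e.py").read())
W=snap("wrist");c=W[1:];f=W[0]["frame"];save("w3",f)
np.savez("w3.npz",f=f,K=c[0],R=c[1],t=c[2])
for n,z in [("plate_face",.125),("reader",0),("sample",.2)]:
    print(n,[(np.round(o["at"]),np.round(onz(o["at"],z,c),4)[:2],round(o["confidence"],2)) for o in manip.place_of(W[0],n)[:2]])
E
python3 k.py
```

```text
{'time': np.float64(13.45), 'qpos': array([-0.782,  0.241,  1.369,  0.   ,  1.533,  1.091]), 'tcp_pos': array([ 0.419, -0.251,  0.255]), 'eef_rot': array([-3.141,  0.   , -0.303]), 'ft_force': array([-0.078,  0.443, -1.337]), 'ft_torque': array([ 0.005,  0.008, -0.005]), 'grip_width': np.float64(0.01), 'gripper_force': np.float64(59.324)}
plate_face [(array([320.,  50.]), array([ 0.5204, -0.283 ]), 0.57)]
reader [(array([318.,  53.]), array([ 0.5304, -0.2834]), 0.72), (array([25., 90.]), array([0.5916, 0.0421]), 0.51)]
sample [(array([320., 241.]), array([ 0.4005, -0.2451]), 0.58)]
```

View pics/w3.png

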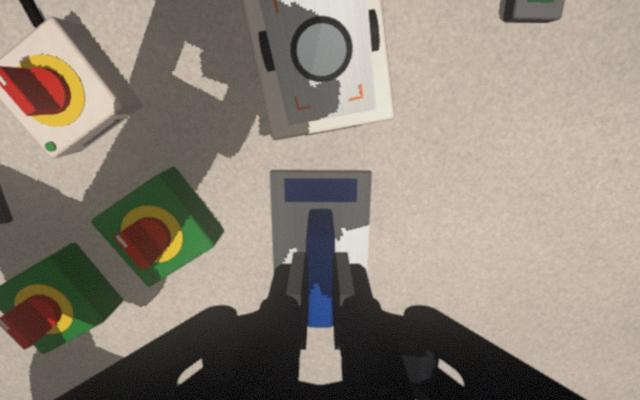

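The carrier is held square at (320,230). The plate, with its window at (320,48), is cut off at the top edge, so I back off for the whole plate.

Emit:
carry_out:
  moves:
    - [-0.035,0,-0.01,0,0,0,0]
    - [-0.035,0,-0.01,0,0,0,0]
    - [0,0,0,0,0,0,0]
    - [0,0,0,0,0,0,0]

```text
time: 14.05
tcp_pos: [0.3531, -0.2297, 0.2756]
eef_rot: [3.141, -0.001, -0.301]
ft_force: [0.1, 0.4, -1.3]
grip_width: 0.0102
gripper_force: 59.3
```

```bash
cat >> k.py <<'E'
save("w3c",cv2.resize(f[0:180,220:420],(800,720),interpolation=cv2.INTER_CUBIC)[:600])
S=snap("scene");D=snap("side")
for n,P in(("s",S),("d",D)): np.savez(n+"3.npz",f=P[0]["frame"],K=P[1],R=P[2],t=P[3])
E
python3 k.py
```

```text
{'time': np.float64(14.05), 'qpos': array([-0.86 ,  0.102,  1.484,  0.   ,  1.553,  1.012]), 'tcp_pos': array([ 0.353, -0.23 ,  0.276]), 'eef_rot': array([ 3.141e+00, -1.000e-03, -3.010e-01]), 'ft_force': array([ 0.051,  0.373, -1.276]), 'ft_torque': array([-0.021, -0.035,  0.051]), 'grip_width': np.float64(0.01), 'gripper_force': np.float64(59.344)}
plate_face []
reader []
sample []
```

View pics/w3c.png

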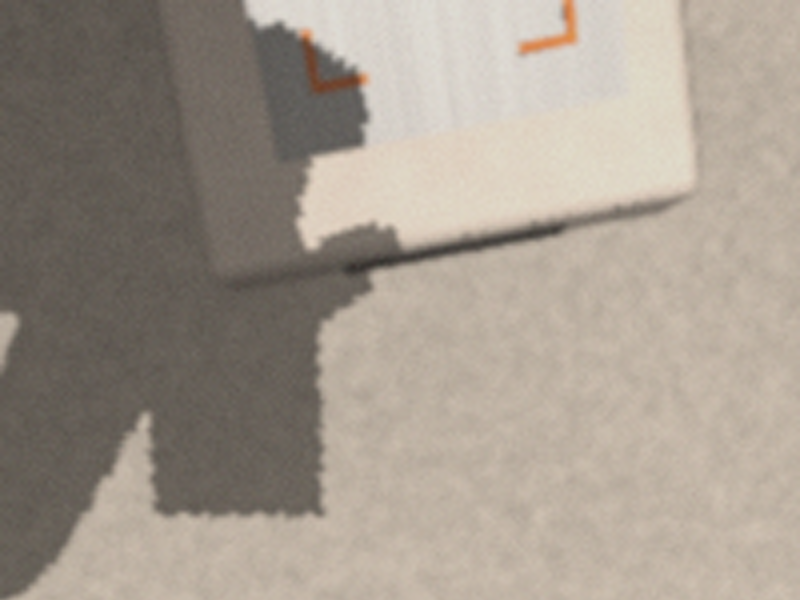

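That crop shows only the near end of the plate, with orange marks at crop (320,85) and (570,40): I backed off in the wrong direction. Moving forward and up instead; from here I work numerically.

Emit:
carry_out:
  moves:
    - [0.032,0,-0.01,0,0,0,0]
    - [0.032,0,-0.01,0,0,0,0]
    - [0.031,0,-0.01,0,0,0,0]
    - [0,0,0,0,0,0,0]
    - [0,0,0,0,0,0,0]
    - [0,0,0,0,0,0,0]

```text
time: 14.95
tcp_pos: [0.4431, -0.258, 0.3047]
eef_rot: [-3.141, 0.001, -0.301]
ft_force: [0.1, 0.2, -0.7]
grip_width: 0.01
gripper_force: 59.3
```

```bash
cat > l.py <<'E'
from h import *
import sys
exec(open("e.py").read())
W=snap("wrist");c=W[1:];f=W[0]["frame"]; tag=sys.argv[1]
for n,z in [("plate_face",.125),("reader",0),("sample",.2)]:
    print(n,[(np.round(o["at"]),np.round(onz(o["at"],z,c),4)[:2],round(o["confidence"],2)) for o in manip.place_of(W[0],n)[:2]])
tr=manip.trace(W[0],"plate_face"); m=np.zeros((400,640),bool)
for o in tr[:2]: print("mask",o["bbox"],o["confidence"],o["pixels"].sum())
if tr: m=tr[0]["pixels"]
np.savez(tag+".npz",f=f,K=c[0],R=c[1],t=c[2],m=m)
h=cv2.cvtColor(f,cv2.COLOR_RGB2HSV).astype(int)
o=((h[...,0]>=3)&(h[...,0]<=18)&(h[...,1]>110)&(h[...,2]>60)).astype(np.uint8)
n,l,st,ce=cv2.connectedComponentsWithStats(o)
for i in range(1,n):
    if st[i,4]>8: print("orange",st[i],np.round(ce[i],1))
k=max(cv2.findContours(m.astype(np.uint8),0,2)[0],key=cv2.contourArea); print("quad",cv2.approxPolyDP(cv2.convexHull(k),6,True).reshape(-1,2).tolist())
E
python3 l.py v1
```

```text
{'time': np.float64(14.95), 'qpos': array([-0.759,  0.263,  1.198, -0.   ,  1.682,  1.113]), 'tcp_pos': array([ 0.443, -0.258,  0.305]), 'eef_rot': array([-3.141e+00,  1.000e-03, -3.010e-01]), 'ft_force': array([ 0.087,  0.185, -0.661]), 'ft_torque': array([-0.018, -0.041, -0.006]), 'grip_width': np.float64(0.01), 'gripper_force': np.float64(59.334)}
plate_face [(array([320.,  85.]), array([ 0.5205, -0.2815]), 0.66), (array([ 65., 112.]), array([ 0.5681, -0.0464]), 0.33)]
reader [(array([318.,  78.]), array([ 0.5301, -0.2827]), 0.91)]
sample [(array([323., 241.]), array([ 0.4028, -0.2484]), 0.75)]
mask [262.5, 8.7, 104.9, 134.5] 0.64 10319
mask [24.5, 49.3, 138.0, 122.4] 0.19 9495
orange [333  30  15  14  47] [342.5  34.2]
orange [282  39  13  17  53] [286.   44.5]
orange [  49   93   56   44 1037] [ 78.3 112.9]
orange [ 41 101  14  15  27] [ 47.7 107.9]
orange [346 113  11  12  34] [352.8 119.9]
orange [301 129  11   4  13] [305.3 130.6]
orange [ 142  221   47   47 1242] [167.3 242. ]
orange [  41  290   50   47 1188] [ 66.  310.8]
quad [[354, 9], [367, 131], [295, 145], [266, 27]]
```

Emit:
carry_out:
  moves:
    - [-0.033,0,0.023,0,0,0,0]
    - [-0.033,0,0.023,0,0,0,0]
    - [-0.033,0,0.023,0,0,0,0]
    - [-0.033,0,0.023,0,0,0,0]
    - [0,0,0,0,0.1,0,0]
    - [0,0,0,0,0.1,0,0]
    - [0,0,0,0,0.1,0,0]
    - [0,0,0,0,0.1,0,0]
    - [0,0,0,0,0,0,0]
    - [0,0,0,0,0,0,0]

```text
time: 16.2
tcp_pos: [0.3172, -0.2195, 0.2135]
eef_rot: [3.141, -0.399, -0.302]
ft_force: [-0.1, 0.5, -1.0]
grip_width: 0.0102
gripper_force: 59.3
```

```bash
python3 l.py v2
```

```text
{'time': np.float64(16.2), 'qpos': array([-1.146, -0.097,  1.939,  0.34 ,  1.053,  0.595]), 'tcp_pos': array([ 0.317, -0.22 ,  0.213]), 'eef_rot': array([ 3.141, -0.399, -0.302]), 'ft_force': array([-0.139,  0.49 , -0.987]), 'ft_torque': array([0.095, 0.249, 0.017]), 'grip_width': np.float64(0.01), 'gripper_force': np.float64(59.331)}
plate_face []
reader [(array([318.,  51.]), array([ 0.5286, -0.283 ]), 0.95)]
sample [(array([321., 244.]), array([ 0.3191, -0.2209]), 0.83)]
mask [275.7, 0.0, 99.4, 60.2] 0.91 5049
mask [252.5, 0.7, 141.9, 123.5] 0.73 14395
orange [349  18  13  16  45] [357.1  27.6]
orange [ 21  25  54  56 877] [47.4 57.3]
orange [295  29  15  14  40] [299.8  37.9]
orange [  80  184   67   50 1786] [117.6 208.6]
quad [[369, 0], [373, 46], [287, 60], [276, 0]]
```

Emit:
carry_out:
  moves:
    - [0.01,0,0,0,0.13,0,0]
    - [0.01,0,0,0,0.13,0,0]
    - [0,0,0,0,0,0,0]
    - [0,0,0,0,0,0,0]

```text
time: 16.85
tcp_pos: [0.3342, -0.2248, 0.2219]
eef_rot: [-3.141, -0.656, -0.303]
ft_force: [-0.7, -0.8, -0.9]
grip_width: 0.0101
gripper_force: 59.4
```

```bash
python3 l.py v2
```

```text
{'time': np.float64(16.85), 'qpos': array([-1.297, -0.15 ,  2.071,  0.682,  0.947,  0.244]), 'tcp_pos': array([ 0.334, -0.225,  0.222]), 'eef_rot': array([-3.141, -0.656, -0.303]), 'ft_force': array([-0.678, -0.76 , -0.917]), 'ft_torque': array([ 0.143,  0.424, -0.035]), 'grip_width': np.float64(0.01), 'gripper_force': np.float64(59.352)}
plate_face [(array([318.,  71.]), array([ 0.5198, -0.2809]), 0.93), (array([88., 84.]), array([ 0.5698, -0.071 ]), 0.38)]
reader [(array([316., 131.]), array([ 0.5324, -0.2808]), 0.73)]
sample [(array([318., 241.]), array([ 0.3441, -0.2267]), 0.89)]
mask [268.7, 10.0, 100.7, 121.9] 0.71 9328
orange [331  24  13  11  36] [339.4  27.2]
orange [285  30  12  13  39] [288.4  33.7]
orange [ 52 101  47  54 949] [ 74.1 134.1]
orange [346 100  11  12  27] [353.1 107.2]
orange [298 108  13  11  24] [302. 115.]
orange [  85  245   63   54 2067] [118.8 272.5]
quad [[348, 10], [368, 122], [292, 134], [272, 22]]
```

```bash
cat > fit.py <<'E'
from h import *
from scipy.optimize import least_squares
obs=[];quads=[]
for v in ["v1","v2"]:
    z=np.load(v+".npz");f=z["f"];c=(z["K"],z["R"],z["t"])
    h=cv2.cvtColor(cv2.GaussianBlur(f,(3,3),0.6),cv2.COLOR_RGB2HSV).astype(int)
    m=cv2.erode(z["m"].astype(np.uint8),np.ones((3,3)))>0
    for sat in [55,75]:
        o=((h[...,0]>=2)&(h[...,0]<=20)&(h[...,1]>sat)&m).astype(np.uint8)
        n,l,st,ce=cv2.connectedComponentsWithStats(o,connectivity=8)
        g=[i for i in range(1,n) if st[i,4]>20]; print(v,sat,[(st[i].tolist()) for i in g])
        ctr=np.argwhere(m).mean(0)[::-1]
        if sat==75:
            for i in g:
                d=ce[i]-ctr; sx=-np.sign(d[1]); sy=-np.sign(d[0])  # image up=+x, left=+y
                pts=np.argwhere(l==i)[:,::-1]; 
                obs.append((sx,sy,ce[i],c))
    k=max(cv2.findContours(z["m"].astype(np.uint8),0,2)[0],key=cv2.contourArea)
    q=cv2.approxPolyDP(cv2.convexHull(k),6,True).reshape(-1,2).astype(float)
    for p in q:
        d=p-q.mean(0); quads.append((-np.sign(d[1]),-np.sign(d[0]),p,c))
def pts(p,s):
    cx,cy,cz,yaw,sl,a,b=p
    ex=np.array([np.cos(sl)*np.cos(yaw),np.cos(sl)*np.sin(yaw),np.sin(sl)]);ey=np.array([-np.sin(yaw),np.cos(yaw),0])
    return lambda sx,sy,A,B:np.array([cx,cy,cz])+sx*A*ex+sy*B*ey
def res(p,wq=0.3,wz=1):
    P=pts(p,0); r=[]
    for sx,sy,uv,c in obs: r+=list(proj(P(sx,sy,p[5],p[6]),*c)[0]-uv)
    for sx,sy,uv,c in quads: r+=list(wq*(proj(P(sx,sy,.055,.038),*c)[0]-uv))
    r.append(wz*(p[2]-.125)/.004); return np.array(r)
for wq in [0,.3,1]:
    s=least_squares(res,[.52,-.28,.125,-.2,.35,.045,.03],args=(wq,),loss="soft_l1")
    print(wq,np.round(s.x,4),"deg",np.round(np.degrees(s.x[3:5]),2),"cost",s.cost)
print(np.round(res(s.x,1),1))
E
python3 fit.py
```

```text
v1 55 [[332, 29, 17, 16, 94], [281, 39, 15, 17, 99], [345, 112, 13, 14, 73], [299, 122, 14, 12, 65]]
v1 75 [[333, 29, 15, 15, 75], [282, 39, 14, 17, 76], [345, 112, 12, 13, 51], [299, 122, 14, 11, 46]]
v2 55 [[330, 23, 15, 13, 76], [284, 29, 14, 15, 76], [345, 99, 13, 14, 71], [297, 107, 15, 13, 66]]
v2 75 [[330, 23, 15, 13, 60], [284, 29, 13, 14, 58], [345, 99, 12, 14, 49], [298, 108, 13, 12, 46]]
0 [ 0.5201 -0.2835  0.1242 -0.1262  0.3346  0.0394  0.0243] deg [-7.23 19.17] cost 0.13445125851551776
0.3 [ 0.5202 -0.2835  0.124  -0.1248  0.331   0.0394  0.0243] deg [-7.15 18.97] cost 1.253789434530709
1 [ 0.5207 -0.2835  0.1229 -0.1203  0.3192  0.0395  0.0244] deg [-6.89 18.29] cost 7.0326440514799256
[-0.6 -1.  -0.4 -0.4 -0.  -0.4 -0.  -0.3 -0.3  0.6 -0.2  1.1  0.3 -0.
  0.1  0.3  1.5  0.8  0.9  0.2 -1.2 -0.2 -0.1  1.   1.4  0.   1.5 -0.6
 -1.  -0.  -0.6 -1.1 -0.5]
```

```bash
cat > n.py <<'E'
from h import *
import sys
off=float(sys.argv[1]); s=manip.read_state()
Rc=Ro.from_euler('xyz',s["eef_rot"]);Rt=Ro.from_euler('xyz',[np.pi,-.333,-.126])
n=-Rt.as_matrix()[:,2];c=np.array([.5201,-.2835,.1242])
T=c+n*(.0122+off)
print("n",n,"tgt",T,"rotvec",np.round((Rc.inv()*Rt).as_rotvec(),4),"shift in tgt frame",np.round(Rt.as_matrix().T@(T-s["tcp_pos"]),4),"force along n",n@s["ft_force"],"f tool",np.round(Rt.as_matrix().T@s["ft_force"],2),"torque tool",np.round(Rt.as_matrix().T@s["ft_torque"],3),s["time"])
E
python3 n.py 0.03
```

```text
n [-0.32428835  0.04107795  0.94506596] tgt [ 0.50641503 -0.28176651  0.16408178] rotvec [ 0.0835 -0.3251 -0.1537] shift in tgt frame [0.1486 0.0352 0.1129] force along n -0.8976455667326695 f tool [-0.07 -0.24  0.9 ] torque tool [ 0.079 -0.447  0.013] 17.1
```

Emit:
carry_out:
  moves:
    - [0,0,0,0.0278,-0.1084,-0.0512,0]
    - [0,0,0,0.0278,-0.1084,-0.0512,0]
    - [0,0,0,0.0278,-0.1084,-0.0512,0]
    - [0.0372,0.0088,0,0,0,0,0]
    - [0.0372,0.0088,0,0,0,0,0]
    - [0.0372,0.0088,0,0,0,0,0]
    - [0.0372,0.0088,0,0,0,0,0]
    - [0,0,0.03,0,0,0,0]
    - [0,0,0.03,0,0,0,0]
    - [0,0,0.03,0,0,0,0]
    - [0,0,0.02,0,0,0,0]
    - [0,0,0,0,0,0,0]
    - [0,0,0,0,0,0,0]
    - [0,0,0,0,0,0,0]

```text
time: 18.5
tcp_pos: [0.5057, -0.2822, 0.1683]
eef_rot: [3.14, -0.335, -0.127]
ft_force: [0.7, 0.5, -0.8]
grip_width: 0.01
gripper_force: 59.3
```

```bash
python3 n.py 0.005; python3 e.py; python3 - <<'E'
from h import *
# grip check: sides and scene, carrier vs plate gap estimates
for n in ["scene","side","wrist"]:
    P=snap(n)
    for k in ["sample","plate_face"]:
        o=manip.place_of(P[0],k)[:1]
        if o: print(n,k,np.round(o[0]["at"],1),round(o[0]["confidence"],2))
    s=manip.read_state();R=Ro.from_euler('xyz',s["eef_rot"]).as_matrix()
    print(" expected sample px",np.round(proj(s["tcp_pos"]+R[:,2]*.0122,*P[1:])[0],1),"plate",np.round(proj(np.array([.5201,-.2835,.1242]),*P[1:])[0],1))
E
```

```text
n [-0.32428835  0.04107795  0.94506596] tgt [ 0.51452224 -0.28279346  0.14045513] rotvec [ 0.0017 -0.0025 -0.0007] shift in tgt frame [-0.0007 -0.0005  0.0292] force along n -0.9862566918159501 f tool [ 0.38 -0.58  0.99] torque tool [-0.026 -0.232  0.019] 18.5
{'time': np.float64(18.5), 'qpos': array([-0.818,  0.336,  1.542,  0.248,  1.014,  0.775]), 'tcp_pos': array([ 0.506, -0.282,  0.168]), 'eef_rot': array([ 3.14 , -0.335, -0.127]), 'ft_force': array([ 0.745,  0.494, -0.809]), 'ft_torque': array([ 0.011,  0.232, -0.027]), 'grip_width': np.float64(0.01), 'gripper_force': np.float64(59.321)}
scene sample [217.9 238.1] 0.93
scene plate_face [223.6 244.1] 0.96
 expected sample px [219.  236.1] plate [223.3 244.8]
side sample [406.1 150.4] 0.49
side plate_face [402.2 160.4] 0.53
 expected sample px [403.2 152. ] plate [399.8 159.1]
wrist sample [320.5 242. ] 0.79
 expected sample px [319.8 239.1] plate [319.4 218.4]
```

Emit:
carry_out:
  moves:
    - [-0.0007,-0.0005,0.01,0,0,0,0]
    - [0,0,0.01,0,0,0,0]
    - [0,0,0.006,0,0,0,0]
    - [0,0,0.004,0,0,0,0]
    - [0,0,0.002,0,0,0,0]
    - [0,0,0.001,0,0,0,0]
    - [0,0,0,0,0,0,0]
    - [0,0,0,0,0,0,0]

```text
time: 19.75
tcp_pos: [0.5156, -0.2827, 0.1358]
eef_rot: [3.141, -0.334, -0.127]
ft_force: [1.1, -0.5, -0.4]
grip_width: 0.01
gripper_force: 59.3
```

```bash
python3 n.py 0.0
```

```text
n [-0.32428835  0.04107795  0.94506596] tgt [ 0.51614368 -0.28299885  0.1357298 ] rotvec [ 0.0006 -0.0013 -0.0011] shift in tgt frame [0.0005 0.0002 0.0002] force along n -0.7617784509015012 f tool [0.99 0.34 0.76] torque tool [-0.015 -0.227  0.009] 19.75
```

Still no contact at the nominal plane. Creeping on, 1 mm at a time.

Emit:
carry_out:
  moves:
    - [0,0,0.001,0,0,0,0]
    - [0,0,0.001,0,0,0,0]
    - [0,0,0,0,0,0,0]
    - [0,0,0,0,0,0,0]

```text
time: 20.15
tcp_pos: [0.5163, -0.2829, 0.1339]
eef_rot: [3.141, -0.335, -0.127]
ft_force: [-0.0, 0.2, 1.1]
grip_width: 0.0099
gripper_force: 59.7
```

```bash
python3 n.py 0.0
```

```text
n [-0.32428835  0.04107795  0.94506596] tgt [ 0.51614368 -0.28299885  0.1357298 ] rotvec [ 0.0008 -0.0016 -0.001 ] shift in tgt frame [ 0.0004  0.0002 -0.0017] force along n 1.0962254779740777 f tool [ 0.3  -0.22 -1.1 ] torque tool [ 0.018 -0.147 -0.016] 20.15
```

Emit:
carry_out:
  moves:
    - [0,0,0.001,0,0,0,0]
    - [0,0,0.001,0,0,0,0]
    - [0,0,0,0,0,0,0]
    - [0,0,0,0,0,0,0]

```text
time: 20.55
tcp_pos: [0.517, -0.2829, 0.132]
eef_rot: [3.141, -0.335, -0.127]
ft_force: [0.0, 0.1, 4.1]
grip_width: 0.0099
gripper_force: 59.9
```

```bash
python3 n.py 0.0;python3 -c "
from h import *
for i in range(6): snap('wrist'); s=manip.read_state(); R=Ro.from_euler('xyz',s['eef_rot']).as_matrix(); print(np.round(R.T@s['ft_force'],2),np.round(R.T@s['ft_torque'],3))"
```

```text
n [-0.32428835  0.04107795  0.94506596] tgt [ 0.51614368 -0.28299885  0.1357298 ] rotvec [ 0.0007 -0.0016 -0.0011] shift in tgt frame [ 0.0004  0.0002 -0.0038] force along n 3.8750244042683053 f tool [ 1.35 -0.1  -3.88] torque tool [-0.021  0.029 -0.002] 20.55
[ 2.52 -0.75 -3.79] [-0.029  0.062  0.024]
[ 1.81  0.75 -2.94] [-0.011  0.099 -0.018]
[ 2.18  0.49 -3.56] [-0.014  0.084  0.024]
[ 1.56 -0.39 -3.67] [-0.027  0.11  -0.049]
[ 2.14  0.21 -3.45] [-0.073  0.118  0.07 ]
[ 2.35 -0.77 -3.42] [-0.063  0.043  0.002]
```

Contact: about 4.5 N, so the plate is in by about 2.7 mm. Checking flushness with a small pitch probe; the force is least when the faces are parallel.

Emit:
carry_out:
  moves:
    - [0,0,0,0,0.03,0,0]
    - [0,0,0,0,0,0,0]
    - [0,0,0,0,0,0,0]

```text
time: 21.15
tcp_pos: [0.5166, -0.2828, 0.1318]
eef_rot: [-3.141, -0.363, -0.127]
ft_force: [-0.8, -0.0, 4.4]
grip_width: 0.01
gripper_force: 60.0
```

```bash
cat > p.py <<'E'
from h import *
F=[]
for i in range(10):
    manip.snapshot('wrist'); s=manip.read_state(); R=Ro.from_euler('xyz',s['eef_rot']).as_matrix(); F.append(np.r_[R.T@s['ft_force'],R.T@s['ft_torque']])
F=np.array(F);print(np.round(F.mean(0),2),"+-",np.round(F.std(0)/3,2),np.round(s['tcp_pos'],4),np.round(s['eef_rot'],4),s['time'])
E
python3 p.py
```

```text
[ 0.24 -0.04 -4.05 -0.03 -0.36  0.02] +- [0.09 0.17 0.13 0.01 0.01 0.01] [ 0.5168 -0.2827  0.1317] [-3.1414 -0.3637 -0.1272] 21.65
```

Emit:
carry_out:
  moves:
    - [0,0,0,0,-0.03,0,0]
    - [0,0,0,0,-0.03,0,0]
    - [0,0,0,0,0,0,0]
    - [0,0,0,0,0,0,0]

```text
time: 22.05
tcp_pos: [0.5168, -0.2828, 0.1316]
eef_rot: [-3.141, -0.304, -0.127]
ft_force: [-2.2, -0.2, 3.3]
grip_width: 0.0102
gripper_force: 60.0
```

```bash
python3 p.py
```

```text
[-1.61  0.35 -3.97 -0.07 -0.25  0.  ] +- [0.14 0.17 0.18 0.01 0.01 0.01] [ 0.5168 -0.2828  0.1317] [-3.1414 -0.3039 -0.1273] 22.55
```

Emit:
carry_out:
  moves:
    - [0,0,0,0,0.03,0,0]
    - [0,0,0,0,0,0,0]
    - [0,0,0,0,0,0,0]

```text
time: 22.85
tcp_pos: [0.5169, -0.2828, 0.1319]
eef_rot: [-3.141, -0.334, -0.127]
ft_force: [-1.3, 0.1, 3.9]
grip_width: 0.0101
gripper_force: 59.9
```

```bash
python3 p.py
```

```text
[ 0.36 -0.05 -3.77  0.04 -0.19  0.03] +- [0.15 0.14 0.25 0.01 0.01 0.01] [ 0.5169 -0.2828  0.1318] [-3.1415 -0.3341 -0.1272] 23.35
```

Emit:
carry_out:
  moves:
    - [0,0,0.001,0,0,0,0]
    - [0,0,0,0,0,0,0]
    - [0,0,0,0,0,0,0]
    - [0,0,0,0,0,0,0]

```text
time: 23.75
tcp_pos: [0.5172, -0.2828, 0.1309]
eef_rot: [-3.142, -0.334, -0.127]
ft_force: [-0.1, 1.2, 4.4]
grip_width: 0.0099
gripper_force: 60.0
```

```bash
python3 p.py; python3 - <<'E'
from h import *
for n in ["scene","side","wrist"]:
    P=snap(n)
    for k in ["sample","plate_face","switch_grip"]:
        print(n,k,[(np.round(o["at"],1),round(o["confidence"],2)) for o in manip.place_of(P[0],k)[:2]])
    s=manip.read_state();R=Ro.from_euler('xyz',s["eef_rot"]).as_matrix()
    print(" expected sample px",np.round(proj(s["tcp_pos"]+R[:,2]*.0122,*P[1:])[0],1))
E
```

```text
[ 1.24 -0.72 -4.12  0.13 -0.05  0.01] +- [0.12 0.17 0.2  0.01 0.01 0.01] [ 0.5172 -0.2828  0.1308] [-3.1415 -0.3341 -0.1272] 24.25
scene sample [(array([225.2, 247.3]), 0.78), (array([368.6, 167.2]), 0.49)]
scene plate_face [(array([224. , 245.4]), 0.7)]
scene switch_grip [(array([291.2, 145.5]), 0.72), (array([264.5, 186. ]), 0.53)]
 expected sample px [223.9 245.9]
side sample [(array([401.7, 160.4]), 0.57)]
side plate_face [(array([401.4, 161.5]), 0.42)]
side switch_grip [(array([359.8, 239.5]), 0.85), (array([384.4, 210.2]), 0.69)]
 expected sample px [399.4 160.3]
wrist sample [(array([319.1, 242.2]), 0.55)]
wrist plate_face []
wrist switch_grip []
 expected sample px [320.  239.1]
```

All measurements agree: centred, flush, about 5 N, still gripped. Handing in.

```bash
python3 -c "
from workcell import manip
print(manip.sign_off())"
```

```text
the job is handed in; nothing more can be done
None
```

The job is handed in: I twisted the start switch to its stop and it sprang back, and the blue-gripped carrier is still gripped, flush and centred on the reading plate at about 5 N (plate in roughly 3 mm by estimate); sign-off returned no verdict.

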